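# Ring for the witness, then open the safety-capped tablet bottle

## Robot

A 7-joint arm with a two-finger parallel gripper is mounted at the origin on a cart in front of the work surface, level with it; the furniture and walls round the work are solid. World frame = base frame: x ahead of the robot, y to its left, z up, the work surface at z = 0. Lengths are in m, angles in rad, forces in N, time in s.
With the tool pointing down it reaches from about 0.425 to 0.875 m from the base axis. Payload 9.9 kg.
Tool frame: the origin (TCP) lies on the centre line of the jaws, within the pads' length; the fingertips stand 22 mm ahead of it and the grasp point (between the pads) lies 3 mm ahead of it (robot.tip_reach is the distance from the TCP to the fingertips, in m); z points along the fingers, y is the direction in which the jaws open and shut (so a half turn about z gives the same grasp; the last joint's range is limited). The gripper opens to 85 mm and grips with 20 to 120 N. Pads are 22 mm wide; open, the fingers measure 114 mm over their backs; the gripper's body (76 mm by 85 mm) begins 54 mm behind the grasp point. The pads swing forward as they close: fully open they stand 13 mm farther back than shut.
Start: joints at [1.163, 0.576, 0.025, 1.437, -0.015, 1.129, -0.057], TCP at [0.215, -0.64, 0.253] pointing down, gripper open.
Joint ranges: [-2.76, 2.76], [-0.34, 2.15], [-1.52, 1.57], [0.19, 2.46], [-1.09, 4.23], [0.17, 1.99], [-2.82, 2.82]. Speed limits (rad/s): [2.22, 2.22, 3.01, 3.01, 3.14, 3.14, 3.14].

## Interface

Orientations are given as a unit quaternion [x, y, z, w].
In Python, from plant import readout, cams, order, robot gives the robot as it stands.
- The arm moves only by the tool play_rows, never from a script. Its argument "motion" is a list of rows, each an object with "travel": the shift along the tool's x, y, z in m, a list of three; "turn": the turn, a rotation vector about the tool's x, y, z in degrees, a list of three; "claw": the opening, from 0 (shut) to 1 (fully open). A call has 1 to 5 rows; each row is the pose to reach, as a shift and turn from the pose commanded when the call began, along the tool's axes at that moment; what a row does not reach only later rows make up. A row lasts 1/10 s, in which the tool goes at most 50 mm and 8.59 degrees, less where a joint would pass 70% of its speed; a pose out of reach is approached as far as the arm can. A call with a gripper value outside its range is refused whole. The fingers move at their own pace and stop on an object; "squeeze" is the grip in N (left out, the last holds). Time passes only in rows, so rows that repeat a pose let the fingers close. It gives the time, the measured TCP pose, the force and the opening at its end, in the units of the state.
- readout.sense(): the state, without advancing time (a new reading comes with each control period).
- cams.capture(name): name is "side" or "top" or "wrist"; returns a dict with "img" (420x560x3 uint8, red, green, blue), "fov_y" (degrees; the focal length in pixels is half the picture's height over the tangent of half this angle, whatever the lens; pixels are square), "cx", "cy" (the principal point, pixels), "R" (3x3) and "t" (3): a world point X has camera coordinates R X + t. Camera axes: x right, y down, z forward; pixel columns grow to the right and rows downward; lengths in m; the calibration is good to about 2 mm. The wrist camera is an equidistant fisheye: a pixel r from the principal point sees the ray r / f radians off the axis. A picture is of the moment at which its call begins. There is no depth.
- order.finish_job(): hands the job in, once; it reports no verdict.
The state is a dict: "time_s": time; "q": joint angles; "dq": joint speeds; "tau": joint torques, N m; "ee_pos": TCP position; "tcp_rot": TCP orientation; "ft_force": force on the tool from outside, world axes, zero at the start; "moment": the same for the moment, N m; "gripper_width": finger opening in m.
Only numpy, scipy, OpenCV 4.12 (cv2) and the standard library are available. Lean on these libraries where they do the work, as an engineer would, in place of code of your own. Each camera call takes 0.05 s, during which the arm holds its last target. There are 200 camera calls.

## Task

Press the desk bell's plunger right down to its stop and let it come back up, to call a colleague who will count out the tablets. Then open the tablet bottle clamped in the grey holder: push its safety cap down, keep it down while twisting it anticlockwise until it is free, and lift it off. Finish still holding the cap level and still, about a hand's width (8 cm) straight above the open mouth, and leave everything else on the table where it is.

Things in the scene. Friction and masses are not known exactly. Their poses are not given: they have to be found in the camera images.
- tablet_bottle: wide amber tablet bottle (64 mm across) clamped upright in a round grey holder (92 mm across, 34 mm tall) screwed to the table: it cannot move or turn. Origin on the bottle's axis at the table surface, z up. Shoulder (64 mm across) below z = 77 mm; collar (52 mm across) with its top at z = 88 mm. The two lugs of the closed cap lie along its x axis
- bottle_mouth (a point): centre of the mouth (top of the neck) of the bottle, 110 mm above the table
- safety_cap: loose white ribbed round push-and-turn cap, closed on the bottle, 54 mm across, 30 mm tall, about 45 g. Origin on its axis at its lower rim, z up; closed, it is 95.5 mm above the bottle's origin, x axis along the bottle's x. A spring (4 N closed, 10 N fully down) holds its two inner lugs locked under the neck's lugs
- cap_top (a point): centre of the cap's flat top, 30 mm above the cap's origin. To open: press the cap down at least 5 mm (it stops on the collar after 7.5 mm), keep it down and turn it anticlockwise seen from above; between 0.85 and 2.3 rad from closed it is free and lifts straight off (about 1.2 rad is good). The other way it meets a stop
- desk_bell: steel desk bell on a round black foot, 84 mm across, fixed to the table; dome top at 42 mm. Origin under its centre at the table surface
- bell_head (a point): centre of the top of the bell's round plunger head (20 mm across), 62 mm above the table when up
- bell_plunger (a joint): travel of the bell's plunger: 0 up, 0.007 m at its stop; the spring takes 1.5 N to start and 5 N at the stop, and brings it back up
- syringe: clear oral syringe lying flat, 26x130x17 mm, between the bottle's and the bell's places. Origin at the centre of its underside
- brown_bottle: brown tablet bottle without a holder, 51 mm across, 110 mm tall, ribbed white cap; a bystander, not the bottle to open. Origin at the centre of its underside
- dropper_vial: small amber vial with a black cap, 32 mm across, 67 mm tall. Origin at the centre of its underside
- tape: small roll of tape lying flat, 59 mm across, 19 mm high. Origin at the centre of its underside
- blister: blister pack of tablets lying flat, 36x85x5 mm. Origin at the centre of its underside
Not all that is in view belongs to the job. Of the things shaped like the safety_cap, the white one is meant.

How it is judged:
On the way, in this order (a step that is already met when the one before it is completed fails the run):
1. the bell's plunger is pressed down to its stop, the cap still closed (value of joint bell_plunger above 0.006 m and z of safety_cap in the frame of tablet_bottle below 0.098 m), for 0.1 s.
2. the bell's plunger is back up (value of joint bell_plunger below 0.0015 m), for 0.1 s.
3. the cap is pushed down while still in its closed position (turned less than 0.2 rad) (angle between the x axis of safety_cap and the x axis of tablet_bottle, either way round below 0.2 rad and z of safety_cap in the frame of tablet_bottle below 0.0912 m and value of joint bell_plunger below 0.0015 m), for 0.1 s.
4. the cap is twisted by at least 0.7 rad while it sits on the neck (angle between the x axis of safety_cap and the x axis of tablet_bottle, either way round above 0.7 rad and z of safety_cap in the frame of tablet_bottle below 0.105 m), for 0.05 s.
5. the cap is lifted clear of the neck (z of safety_cap in the frame of tablet_bottle above 0.13 m), for 0.1 s.
At the end, for the whole second after the job is handed in: The fingers hold the cap at rest, its lower rim 40 to 140 mm above the bottle's mouth, its axis within 35 mm of the bottle's and within 0.3 rad of upright, touching nothing of the bottle; the bell's plunger is up (under 1.5 mm of travel) (z of safety_cap in the frame of tablet_bottle between 0.15 and 0.25 m and horizontal distance between safety_cap and bottle_mouth below 0.035 m and angle between safety_cap's own z axis and vertical below 0.3 rad and contact force between safety_cap and the fingers above 1 N and contact force between safety_cap and tablet_bottle below 0.05 N and linear speed of safety_cap below 0.03 m/s and value of joint bell_plunger below 0.0015 m); the arm keeps its last pose, push and grip.
It fails at once if one of the other listed things on the table is moved more than 30 mm (distance of any of syringe, brown_bottle, dropper_vial, tape, blister from where it was at the start of the episode above 0.03 m).
It also fails if it takes over 45 s, if anything falls off the work surface, if the arm or the gripper's body presses on something with over 40 N, if the wrist force passes 120 N, or if a joint passes its speed limit or range.

## Working session

There is one attempt and no reset: what is moved stays moved. The work goes in short steps, Python scripts to look and compute and a tool call to move; the robot and the scene stay as the last step left them, time stands still between calls to the robot, and variables do not carry over. Pictures are saved under pics/ and viewed, about 8 in all and at most 12, crops included, and the job is handed in when it is done.

Besides the shell and the picture viewer there is one more tool, called after "Emit:" as a command line: name --argument value ..., lists and objects as JSON in quotes. play_rows: Moves the arm, as the interface text tells. Its arguments: {"type":"object","properties":{"motion":{"type":"array"},"squeeze":{"type":"number"}},"required":["motion"]}

```bash
mkdir -p pics
cat > h.py <<'E'
import numpy as np, cv2
from plant import readout, cams, order, robot
def shot(n,f):
    c=cams.capture(n); cv2.imwrite('pics/'+f,c['img'][:,:,::-1]); np.savez('pics/'+f+'.npz',**c); return c
def ray(c,u,v,z):
    img=c['img'];f=img.shape[0]/2/np.tan(np.radians(float(c['fov_y']))/2)
    R=np.array(c['R']);t=np.array(c['t']);d=R.T@np.array([(u-c['cx'])/f,(v-c['cy'])/f,1]);o=-R.T@t
    return o+d*(z-o[2])/d[2]
E
python3 - <<'E'
from h import *
print(readout.sense(), robot.tip_reach)
a=shot('top','top.png');b=shot('side','side.png')
for c in(a,b): print(-np.array(c['R']).T@c['t'],c['fov_y'])
E
```

```text
{'time_s': 0.0, 'q': array([ 1.16317125,  0.57653443,  0.02483617,  1.43787227, -0.01504009,
        1.12897407, -0.05650362]), 'dq': array([-1.32897386e-04, -7.54326152e-05,  6.71412246e-04, -3.74556403e-04,
        6.16261444e-05,  3.92427064e-04,  4.23647800e-04]), 'tau': array([-1.19404369e-03, -7.65776539e+01,  2.25053877e+00, -2.85974711e+01,
        1.53228245e-02,  1.25037818e-02, -3.14256874e-05]), 'ee_pos': array([ 0.21468205, -0.6395379 ,  0.25245347]), 'tcp_rot': array([ 9.86918811e-01,  1.61216056e-01, -1.50484216e-04, -7.87928483e-04]), 'ft_force': array([ 0.46480746,  0.50962936, -0.18572787]), 'moment': array([-0.00830029,  0.01030213, -0.00254115]), 'gripper_width': 0.08499452116819346} 0.022
[ 0.44358692 -0.29071588  0.93034755] 48.009517386692174
[ 0.34718115 -1.02383783  0.55136267] 51.599534996640855
```

View pics/top.png

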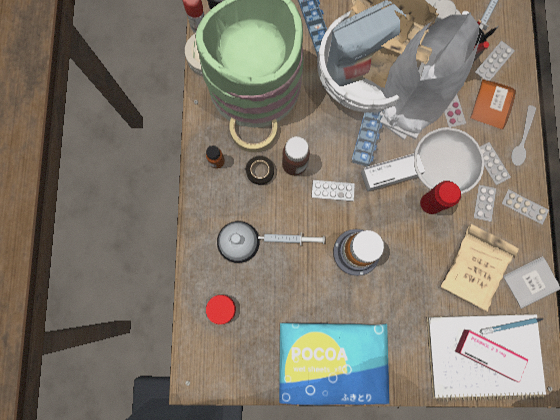

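View pics/side.png

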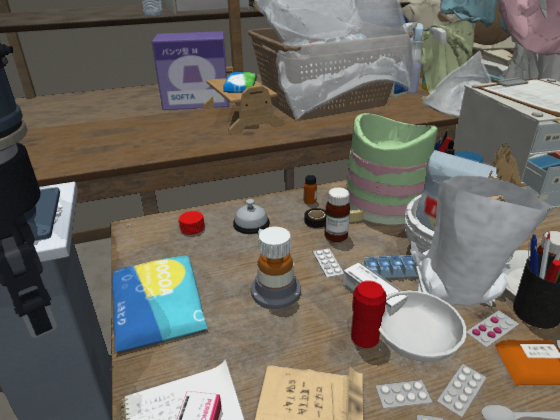

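Candidates shaped like the cap in the top view are the red cap at (220,309), the white cap of the brown bottle without a holder at (296,148), and the white cap over the grey holder at (368,246). The last fits, being white, wide and on the holder. The bell is at (238,240). I'll confirm with a crop.

Run:
```python
from h import *
a=dict(np.load('pics/top.png.npz'));b=dict(np.load('pics/side.png.npz'))
A=a['img'][205:285,205:405];B=b['img'][190:310,220:320]
A=cv2.resize(A,None,fx=4,fy=4,interpolation=cv2.INTER_CUBIC);B=cv2.resize(B,None,fx=2.2,fy=2.2,interpolation=cv2.INTER_CUBIC)
o=np.zeros((A.shape[0]+B.shape[0],800,3),np.uint8);o[:320]=A;o[320:,:B.shape[1]]=B
cv2.imwrite('pics/crop.png',o[:,:,::-1])
print('cap',ray(a,368,246,.1255),'bell',ray(a,236,240,.062))
# white blob of the cap
g=a['img'][225:270,345:390].min(2)>170
n,l,s,c=cv2.connectedComponentsWithStats(g.astype(np.uint8));i=1+s[1:,4].argmax();print(s[i],c[i]+[345,225])
print(ray(a,*(c[i]+[345,225]),.1255))
```

```text
cap [ 0.5282715  -0.44782607  0.1255    ] bell [ 0.54335687 -0.21590634  0.062     ]
[  8   5  31  32 761] [367.74507227 245.57030223]
[ 0.52900612 -0.44740378  0.1255    ]
```

View pics/crop.png

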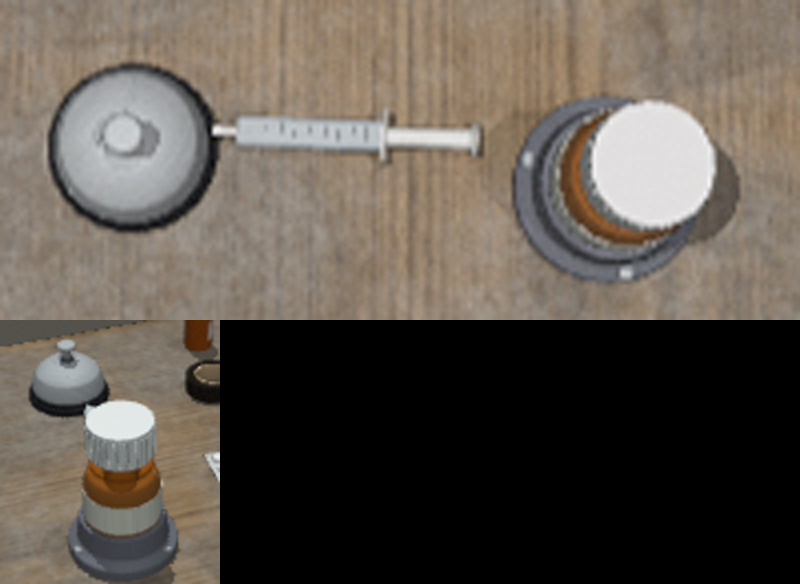

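```bash
cat >> h.py <<'E'
def tri(obs):
    A=[];B=[]
    for c,u,v in obs:
        f=210/np.tan(np.radians(float(c['fov_y']))/2);R=np.array(c['R']);o=-R.T@c['t']
        d=R.T@np.array([(u-c['cx'])/f,(v-c['cy'])/f,1]);d/=np.linalg.norm(d);P=np.eye(3)-np.outer(d,d);A.append(P);B.append(P@o)
    return np.linalg.solve(sum(A),sum(B))
def go(p):  # shift in current tool axes to world p
    from scipy.spatial.transform import Rotation as Ro
    s=readout.sense();return Ro.from_quat(s['tcp_rot']).inv().apply(np.array(p)-s['ee_pos'])
E
python3 - <<'E'
from h import *
a=dict(np.load('pics/top.png.npz'));b=dict(np.load('pics/side.png.npz'))
print('cap',ray(a,368.4,246,.1255),tri([(a,368.4,246),(b,274.5,235.9)]),'holder',ray(a,356.5,252.3,.034))
print('head',ray(a,235.75,238.5,.062),tri([(a,235.75,238.5),(b,250,201.4)]),'foot',ray(a,238.25,241.5,.005))
print(go([.543,-.214,.15]))
E
```

```text
cap [ 0.52827916 -0.44851339  0.1255    ] [ 0.52805873 -0.44801026  0.12813328] holder [ 0.52561132 -0.44347837  0.034     ]
head [ 0.5461407  -0.21537124  0.062     ] [ 0.54611467 -0.21553317  0.06355145] foot [ 0.54698685 -0.2155009   0.005     ]
[ 0.44670151 -0.29879337  0.10295053]
```

Emit:
play_rows --motion '[{"travel": [0.449, -0.296, 0], "turn": [0, 0, 0], "claw": 0}, {"travel": [0.449, -0.296, 0], "turn": [0, 0, 0], "claw": 0}, {"travel": [0.449, -0.296, 0], "turn": [0, 0, 0], "claw": 0}, {"travel": [0.449, -0.296, 0], "turn": [0, 0, 0], "claw": 0}, {"travel": [0.449, -0.296, 0], "turn": [0, 0, 0], "claw": 0}]'

```text
time_s: 0.6
ee_pos: [0.3697, -0.4412, 0.2531]
tcp_rot: [0.987, 0.161, -0.0, -0.0]
ft_force: [0.9, -0.2, -0.2]
gripper_width: 0.0127
```

```bash
python3 -c "
from h import *
print(readout.sense()['ee_pos'],readout.sense()['tcp_rot'],go([.546,-.2155,.15]))"
```

```text
[ 0.36966771 -0.44120531  0.25309163] [ 9.86931643e-01  1.61139319e-01 -8.90486792e-05 -2.11615075e-04] [ 0.23897554 -0.15785252  0.1031364 ]
```

Emit:
play_rows --motion '[{"travel": [0.239, -0.158, 0], "turn": [0, 0, 0], "claw": 0}, {"travel": [0.239, -0.158, 0], "turn": [0, 0, 0], "claw": 0}, {"travel": [0.239, -0.158, 0.0], "turn": [0, 0, 0], "claw": 0}, {"travel": [0.239, -0.158, 0.0], "turn": [0, 0, 0], "claw": 0}, {"travel": [0.239, -0.158, 0], "turn": [0, 0, 0], "claw": 0}]'

```text
time_s: 1.1
ee_pos: [0.5235, -0.2442, 0.2531]
tcp_rot: [0.987, 0.161, -0.0, -0.0]
ft_force: [-0.1, -0.6, 0.6]
gripper_width: -0.0001
```

Emit:
play_rows --motion '[{"travel": [0, 0, 0], "turn": [0, 0, 0], "claw": 0}]'

```text
time_s: 1.2
ee_pos: [0.5274, -0.238, 0.2529]
tcp_rot: [0.986, 0.167, 0.001, -0.002]
ft_force: [0.4, 0.3, 0.3]
gripper_width: 0.0
```

```bash
python3 -c "
from h import *
print(readout.sense()['ee_pos'],readout.sense()['tcp_rot'],go([.546,-.2155,.15]))"
```

```text
[ 0.52738319 -0.23795321  0.2528838 ] [ 0.98601219  0.16665702  0.00133528 -0.00190114] [ 0.02462566 -0.01474732  0.10301409]
```

Emit:
play_rows --motion '[{"travel": [0.025, -0.015, 0.03], "turn": [0, 0, 0], "claw": 0}, {"travel": [0.025, -0.015, 0.07], "turn": [0, 0, 0], "claw": 0}, {"travel": [0.025, -0.015, 0.103], "turn": [0, 0, 0], "claw": 0}, {"travel": [0.025, -0.015, 0.103], "turn": [0, 0, 0], "claw": 0}, {"travel": [0.025, -0.015, 0.103], "turn": [0, 0, 0], "claw": 0}]'

```text
time_s: 1.7
ee_pos: [0.5415, -0.2241, 0.1505]
tcp_rot: [0.987, 0.161, -0.001, -0.0]
ft_force: [0.1, 0.0, 0.6]
gripper_width: -0.0003
```

```bash
python3 -c "
from h import *
print(readout.sense(),go([.546,-.2155,.095]))
shot('side','s2.png');c=shot('top','t2.png')
a=c['img'][185:285,180:310][:,:,::-1]; b=np.load('pics/s2.png.npz')['img'][130:230,200:330][:,:,::-1]
cv2.imwrite('pics/c2.png',cv2.resize(np.hstack([a,b]),None,fx=3,fy=3,interpolation=2))"
```

```text
{'time_s': 1.7, 'q': array([ 0.34388049,  0.55191879, -0.04836062,  1.80374044,  0.03585629,
        0.78792254, -0.96994984]), 'dq': array([ 3.65638389e-03, -3.40541117e-02,  2.45553276e-03, -2.88235369e-02,
        4.49257027e-05,  3.44785716e-03, -1.11686251e-03]), 'tau': array([-3.18643777e-01, -6.56064606e+01,  8.11668802e-01, -2.08986211e+01,
        6.54651434e-03, -1.15249695e-01, -7.09500557e-03]), 'ee_pos': array([ 0.54145243, -0.22411543,  0.15054228]), 'tcp_rot': array([ 9.86948453e-01,  1.61035471e-01, -5.26709276e-04, -2.26913684e-04]), 'ft_force': array([0.10747736, 0.03355296, 0.63274278]), 'moment': array([ 0.00817066,  0.046182  , -0.02120045]), 'gripper_width': -0.00027042822756027197} [ 0.00710396 -0.00668876  0.05553959]
```

View pics/c2.png

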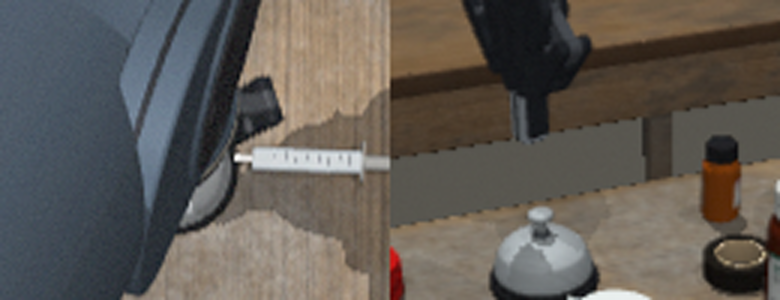

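The crop shows the shut fingertips at (528,138), a little to the left of the bell head at (540,215). That agrees with the residual of about 1 cm, so I'll correct it and descend.

Emit:
play_rows --motion '[{"travel": [0.007, -0.007, 0.0], "turn": [0, 0, 0], "claw": 0}, {"travel": [0.007, -0.007, 0.025], "turn": [0, 0, 0], "claw": 0}, {"travel": [0.007, -0.007, 0.05], "turn": [0, 0, 0], "claw": 0}, {"travel": [0.007, -0.007, 0.058], "turn": [0, 0, 0], "claw": 0}, {"travel": [0.007, -0.007, 0.058], "turn": [0, 0, 0], "claw": 0}]'

```text
time_s: 2.3
ee_pos: [0.5461, -0.2144, 0.0922]
tcp_rot: [0.987, 0.161, -0.0, -0.0]
ft_force: [-0.0, 0.2, -0.3]
gripper_width: 0.0
```

```bash
python3 -c "
from h import *
s=readout.sense();print(s['ee_pos'],s['ft_force'],go([.546,-.2155,.077]))"
```

```text
[ 0.54605791 -0.2144418   0.09221473] [-0.04260661  0.19677109 -0.30654261] [-0.00038254  0.00099595  0.01521423]
```

Emit:
play_rows --motion '[{"travel": [0, 0.001, 0.008], "turn": [0, 0, 0], "claw": 0}, {"travel": [0, 0.001, 0.012], "turn": [0, 0, 0], "claw": 0}, {"travel": [0, 0.001, 0.015], "turn": [0, 0, 0], "claw": 0}, {"travel": [0, 0.001, 0.015], "turn": [0, 0, 0], "claw": 0}]'

```text
time_s: 2.7
ee_pos: [0.5473, -0.2163, 0.0778]
tcp_rot: [0.987, 0.161, 0.001, 0.0]
ft_force: [2.4, -0.9, 4.6]
gripper_width: 0.0002
```

Emit:
play_rows --motion '[{"travel": [0, 0, 0.002], "turn": [0, 0, 0], "claw": 0}, {"travel": [0, 0, 0.003], "turn": [0, 0, 0], "claw": 0}, {"travel": [0, 0, 0.003], "turn": [0, 0, 0], "claw": 0}]'

```text
time_s: 3.0
ee_pos: [0.5474, -0.2163, 0.0767]
tcp_rot: [0.987, 0.161, 0.001, 0.001]
ft_force: [-4.0, 1.4, 22.6]
gripper_width: -0.0002
```

Emit:
play_rows --motion '[{"travel": [0, 0, 0], "turn": [0, 0, 0], "claw": 0}, {"travel": [0, 0, 0], "turn": [0, 0, 0], "claw": 0}]'

```text
time_s: 3.2
ee_pos: [0.5474, -0.2163, 0.0767]
tcp_rot: [0.987, 0.161, 0.001, 0.001]
ft_force: [-2.4, 1.2, 24.1]
gripper_width: -0.0001
```

Emit:
play_rows --motion '[{"travel": [0, 0, -0.03], "turn": [0, 0, 0], "claw": 0}, {"travel": [0, 0, -0.07], "turn": [0, 0, 0], "claw": 0}, {"travel": [0, 0, -0.11], "turn": [0, 0, 0], "claw": 0}, {"travel": [0, 0, -0.13], "turn": [0, 0, 0], "claw": 1}, {"travel": [0, 0, -0.13], "turn": [0, 0, 0], "claw": 1}]'

```text
time_s: 3.7
ee_pos: [0.5474, -0.2163, 0.2076]
tcp_rot: [0.987, 0.161, 0.002, 0.001]
ft_force: [0.6, -0.4, 1.0]
gripper_width: 0.0283
```

```bash
python3 -c "
from h import *
s=readout.sense();print(s['ee_pos'],s['ft_force'],s['q'],go([.5275,-.447,.2]))"
```

```text
[ 0.54738464 -0.21634858  0.20759563] [ 0.59196411 -0.41852541  1.00713594] [ 0.32882659  0.48735318 -0.04880008  1.73848471  0.02914527  0.91163843
 -0.97927414] [-0.0922176   0.21233769  0.00786043]
```

Emit:
play_rows --motion '[{"travel": [-0.092, 0.212, 0.008], "turn": [0, 0, 0], "claw": 1}, {"travel": [-0.092, 0.212, 0.008], "turn": [0, 0, 0], "claw": 1}, {"travel": [-0.092, 0.212, 0.008], "turn": [0, 0, 0], "claw": 1}, {"travel": [-0.092, 0.212, 0.008], "turn": [0, 0, 0], "claw": 1}, {"travel": [-0.092, 0.212, 0.008], "turn": [0, 0, 0], "claw": 1}]'

```text
time_s: 4.2
ee_pos: [0.524, -0.4502, 0.1947]
tcp_rot: [0.987, 0.159, -0.001, -0.0]
ft_force: [-0.1, -0.3, 0.1]
gripper_width: 0.0853
```

Emit:
play_rows --motion '[{"travel": [0, 0, 0], "turn": [0, 0, 0], "claw": 1}, {"travel": [0, 0, 0], "turn": [0, 0, 0], "claw": 1}]'

```text
time_s: 4.4
ee_pos: [0.5256, -0.4462, 0.1947]
tcp_rot: [0.987, 0.16, -0.001, -0.001]
ft_force: [-0.4, 1.3, 0.2]
gripper_width: 0.0855
```

```bash
python3 -c "
from h import *
s=readout.sense();print(s['ee_pos'],s['tcp_rot'],s['gripper_width'],s['q'],go([.5275,-.447,.2]))
c=shot('wrist','w1.png');print(c['fov_y'],c['cx'],c['cy'])
f=210/np.tan(np.radians(c['fov_y'])/2)
X=np.array([.5275,-.447,.1255]);p=c['R']@X+c['t'];th=np.arctan2(np.hypot(*p[:2]),p[2]);e=p[:2]/np.hypot(*p[:2]);print(c['cx']+f*th*e[0],c['cy']+f*th*e[1],f)
"
```

```text
[ 0.52558703 -0.4462319   0.19470233] [ 9.87049979e-01  1.60407173e-01 -8.39212452e-04 -1.08323691e-03] 0.08545484290968725 [ 0.65699286  0.64569582 -0.03700825  1.46565454  0.02552852  1.03343526
 -0.63428905] [ 0.00156436  0.00132158 -0.00530292]
65.70646984690485 279.2466929778178 210.43409319142512
280.70547138452076 233.04819866125533 325.19226210127806
```

View pics/w1.png

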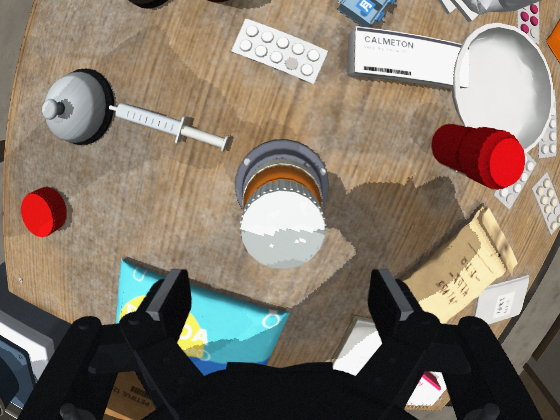

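The cap top appears at (283,228), with the jaws either side of it; the prediction was (281,233), about 3 mm off. I'll work out the correction.

```bash
python3 -c "
from h import *
c=dict(np.load('pics/w1.png.npz'));f=325.19
d=np.array([283-c['cx'],228.5-c['cy']]);r=np.hypot(*d);th=r/f
v=c['R'].T@np.array([*(np.sin(th)*d/r),np.cos(th)]);o=-c['R'].T@c['t'];p=o+v*(.1255-o[2])/v[2];print(p)
p=(p+[.5275,-.447,.1255])/2;print(p,go([p[0],p[1],.113]))
"
```

```text
[ 0.53089058 -0.44738406  0.1255    ]
[ 0.52919529 -0.44719203  0.1255    ] [0.00198854 0.00317931 0.08211444]
```

Emit:
play_rows --motion '[{"travel": [0.002, 0.003, 0.0], "turn": [0, 0, 0], "claw": 1}, {"travel": [0.002, 0.003, 0.03], "turn": [0, 0, 0], "claw": 1}, {"travel": [0.002, 0.003, 0.06], "turn": [0, 0, 0], "claw": 1}, {"travel": [0.002, 0.003, 0.081], "turn": [0, 0, 0], "claw": 1}, {"travel": [0.002, 0.003, 0.081], "turn": [0, 0, 0], "claw": 1}]'

```text
time_s: 4.95
ee_pos: [0.5288, -0.4457, 0.1123]
tcp_rot: [0.987, 0.162, -0.002, -0.002]
ft_force: [-0.2, 1.2, -0.0]
gripper_width: 0.0855
```

Emit:
play_rows --motion '[{"travel": [0, 0, 0], "turn": [0, 0, 0], "claw": 1}]'

```text
time_s: 5.05
ee_pos: [0.5302, -0.4476, 0.1158]
tcp_rot: [0.987, 0.162, 0.0, -0.0]
ft_force: [0.8, -0.3, 0.5]
gripper_width: 0.0853
```

```bash
python3 -c "
from h import *
s=readout.sense();print(s['ee_pos'],s['tcp_rot'],s['ft_force'],go([.5292,-.4472,.113]))
c=shot('side','s3.png');cv2.imwrite('pics/c3.png',cv2.resize(c['img'][170:310,200:350,::-1],None,fx=4,fy=4,interpolation=2))
"
```

```text
[ 0.53016492 -0.4475847   0.11580003] [ 9.86815092e-01  1.61851638e-01  4.47874726e-05 -1.36270255e-04] [ 0.81615876 -0.27158534  0.49663803] [-0.00079185 -0.00067206  0.0028001 ]
```

View pics/c3.png

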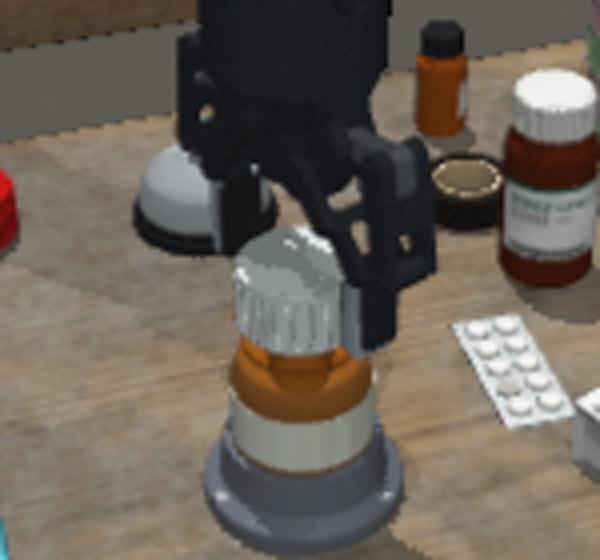

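The fingers straddle the cap at (365,340), with their tips about level with its lower rim. Closing.

Emit:
play_rows --motion '[{"travel": [-0.001, 0, 0.002], "turn": [0, 0, 0], "claw": 0}, {"travel": [-0.001, 0, 0.002], "turn": [0, 0, 0], "claw": 0}, {"travel": [-0.001, 0, 0.002], "turn": [0, 0, 0], "claw": 0}, {"travel": [-0.001, 0, 0.002], "turn": [0, 0, 0], "claw": 0}, {"travel": [-0.001, 0, 0.002], "turn": [0, 0, 0], "claw": 0}]' --squeeze 70

```text
time_s: 5.6
ee_pos: [0.5287, -0.4487, 0.114]
tcp_rot: [0.987, 0.161, 0.0, 0.0]
ft_force: [-1.1, 1.3, 5.7]
gripper_width: 0.0521
```

Emit:
play_rows --motion '[{"travel": [0, 0, 0.003], "turn": [0, 0, 0], "claw": 0}, {"travel": [0, 0, 0.006], "turn": [0, 0, 0], "claw": 0}, {"travel": [0, 0, 0.008], "turn": [0, 0, 0], "claw": 0}, {"travel": [0, 0, 0.008], "turn": [0, 0, 0], "claw": 0}]'

```text
time_s: 6.0
ee_pos: [0.5287, -0.4488, 0.1073]
tcp_rot: [0.987, 0.161, 0.0, 0.0]
ft_force: [-5.6, 3.9, 17.1]
gripper_width: 0.0521
```

Emit:
play_rows --motion '[{"travel": [0, 0, 0.001], "turn": [0, 0, 0], "claw": 0}, {"travel": [0, 0, 0.001], "turn": [0, 0, 0], "claw": 0}, {"travel": [0, 0, 0.001], "turn": [0, 0, -6], "claw": 0}, {"travel": [0, 0, 0.001], "turn": [0, 0, -12], "claw": 0}, {"travel": [0, 0, 0.001], "turn": [0, 0, -18], "claw": 0}]'

```text
time_s: 6.5
ee_pos: [0.5304, -0.4498, 0.1073]
tcp_rot: [0.949, 0.315, 0.002, 0.002]
ft_force: [-0.8, 1.5, 16.5]
gripper_width: 0.052
```

```bash
python3 -c "
from h import *
s=readout.sense();print(s['ee_pos'],s['q'],s['ft_force'],s['moment'])"
```

```text
[ 0.53043071 -0.44983543  0.10733747] [ 0.70825788  0.73821924 -0.12765307  1.53922419  0.11269449  0.86543569
 -0.38798673] [-0.76112227  1.54488465 16.45390199] [ 0.32699108 -0.04605093 -0.14771697]
```

Emit:
play_rows --motion '[{"travel": [0, 0, 0], "turn": [0, 0, -6], "claw": 0}, {"travel": [0, 0, 0], "turn": [0, 0, -12], "claw": 0}, {"travel": [0, 0, 0], "turn": [0, 0, -18], "claw": 0}, {"travel": [0, 0, 0], "turn": [0, 0, -24], "claw": 0}, {"travel": [0, 0, 0], "turn": [0, 0, -30], "claw": 0}]'

```text
time_s: 7.0
ee_pos: [0.5307, -0.4498, 0.1074]
tcp_rot: [0.835, 0.55, 0.001, 0.003]
ft_force: [1.0, 0.5, 17.3]
gripper_width: 0.0523
```

Emit:
play_rows --motion '[{"travel": [0, 0, 0], "turn": [0, 0, -6], "claw": 0}, {"travel": [0, 0, 0], "turn": [0, 0, -12], "claw": 0}, {"travel": [0, 0, 0], "turn": [0, 0, -18], "claw": 0}, {"travel": [0, 0, 0], "turn": [0, 0, -24], "claw": 0}, {"travel": [0, 0, 0], "turn": [0, 0, -24], "claw": 0}]'

```text
time_s: 7.5
ee_pos: [0.5309, -0.4489, 0.1073]
tcp_rot: [0.702, 0.712, 0.001, 0.003]
ft_force: [0.9, 3.2, 18.9]
gripper_width: 0.0526
```

```bash
python3 -c "
from h import *
s=readout.sense();x,y=s['tcp_rot'][:2];print(s['ee_pos'],s['q'],s['ft_force'],s['moment'],np.degrees(2*np.arctan2(y,x)))"
```

```text
[ 0.53094701 -0.4489228   0.10731067] [ 0.85329901  0.75883575 -0.38930171  1.5329685   0.33540787  0.9106361
  0.36862051] [ 0.90226346  3.23504854 18.92669393] [0.66936592 0.24924324 0.10266782] 90.78664619002609
```

Emit:
play_rows --motion '[{"travel": [0, 0, -0.005], "turn": [0, 0, 0], "claw": 0}, {"travel": [0, 0, -0.01], "turn": [0, 0, 0], "claw": 0}, {"travel": [0, 0, -0.015], "turn": [0, 0, 0], "claw": 0}, {"travel": [0, 0, -0.02], "turn": [0, 0, 0], "claw": 0}]'

```text
time_s: 7.9
ee_pos: [0.5282, -0.4487, 0.1242]
tcp_rot: [0.704, 0.71, -0.0, -0.0]
ft_force: [0.3, 0.5, -0.4]
gripper_width: 0.052
```

Emit:
play_rows --motion '[{"travel": [0, 0, -0.02], "turn": [0, 0, 0], "claw": 0}, {"travel": [0, 0, -0.045], "turn": [0, 0, 0], "claw": 0}, {"travel": [0, 0, -0.07], "turn": [0, 0, 0], "claw": 0}, {"travel": [0, 0, -0.083], "turn": [0, 0, 0], "claw": 0}, {"travel": [0, 0, -0.083], "turn": [0, 0, 0], "claw": 0}]'

```text
time_s: 8.4
ee_pos: [0.529, -0.4492, 0.209]
tcp_rot: [0.704, 0.71, 0.0, 0.001]
ft_force: [-0.3, -0.2, -0.8]
gripper_width: 0.0523
```

Emit:
play_rows --motion '[{"travel": [0, 0, 0], "turn": [0, 0, 0], "claw": 0}, {"travel": [0, 0, 0], "turn": [0, 0, 0], "claw": 0}, {"travel": [0, 0, 0], "turn": [0, 0, 0], "claw": 0}]'

```text
time_s: 8.7
ee_pos: [0.528, -0.4484, 0.2059]
tcp_rot: [0.704, 0.711, -0.0, -0.001]
ft_force: [-0.7, -0.1, -0.7]
gripper_width: 0.0521
```

```bash
python3 -c "
from h import *
s=readout.sense();print(s['ee_pos'],s['dq'],s['tcp_rot'],s['ft_force'],s['gripper_width'])
c=shot('side','s4.png');cv2.imwrite('pics/c4.png',cv2.resize(c['img'][100:310,180:370,::-1],None,fx=2.8,fy=2.8,interpolation=2))
"
```

```text
[ 0.5279827  -0.44843173  0.20586913] [ 0.00118998 -0.0044162  -0.00178533 -0.00700054 -0.0012158   0.00196163
  0.00103332] [ 7.03661357e-01  7.10534653e-01 -1.56786537e-04 -1.08491641e-03] [-0.70379339 -0.06230922 -0.69391906] 0.052082351471575854
```

View pics/c4.png

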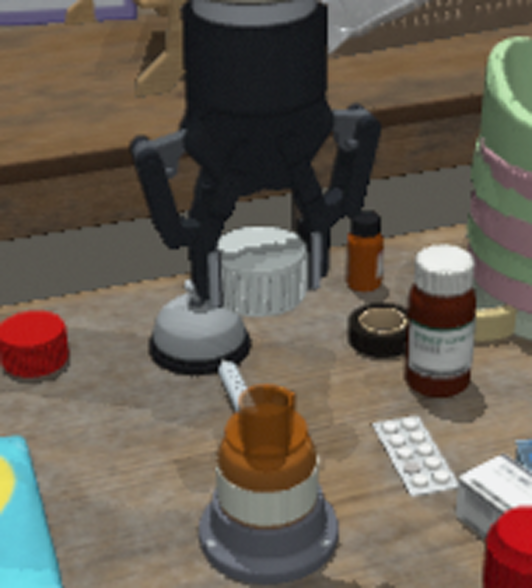

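The cap is held level at (262,270), above the open neck at (265,395). The bell head is up and the bystanders stand in place. Handing in.

```bash
python3 -c "
from h import *
print(order.finish_job())
s=readout.sense();print(s['ee_pos'],s['gripper_width'],s['time_s'])"
```

```text
the job is handed in; nothing more can be done
None
the job is handed in; nothing more can be done
```

The bell is rung, the tablet bottle is open, and the job is handed in with the cap held above the mouth; the handover gives no verdict.

- **Bell:** I pressed the plunger with the shut fingertips until the force rose from about 5 N to 23 N, which means it was at its stop, then released it. The last picture shows its head back up.
- **Cap:** I gripped the white cap at 70 N and pushed it down until the force read 17 N, so it was on the collar. Keeping it down, I turned it about 1.26 rad anticlockwise and lifted; nothing resisted, so it was free.
- **Final pose:** At 8.7 s the cap was level, nearly at rest and held at 52 mm opening. By the arm's readings its rim is about 77 mm above the mouth and about 1 mm off the measured bottle axis. In the last picture the bystanders look unmoved.

Three checks were slightly off. The cap position measured by the wrist camera differed by about 3 mm from the other cameras, so I used the average. The arm's readings wandered by 1–4 mm between moves. After the handover, a final state reading returned only the "handed in" message.

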